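# Lock the hanger stud into the vanity's T-slot rail

## Task

Fit the double-hook hanger to the grey slotted rail on the vanity: lift it out of the wooden ring, drop its T-foot through the rail's oblong mouth, slide it along the slot until it has pushed the sprung steel plunger nearly all the way back, then give it a quarter turn so that the foot lies across the slot and let go, leaving it upright and locked. Be gentle, never force the hanger against the rail, and leave the other things where they are.

Things in the scene. Friction and masses are not known exactly. Their poses are not given: they have to be found in the camera images.
- hanger: Loose steel double-hook hanger, 90 g. Origin: centre of the underside of its round collar (34 mm diameter, z = 0 to 6 mm); z up along the stem. Half a turn about z gives the same shape. It starts upright, collar lying on the wooden ring, T-foot hanging in its bore. Hooks 5 mm thick stick out of the paddle's narrow sides to x = +-32 mm, z = 48 to 60 mm.
- paddle (a point): Middle of the hanger's flat grip paddle, 41 mm above the hanger's origin: 30 mm wide along the hanger's x, 12 mm thick along y, from z = 22 to 60 mm; a 12 mm stem joins it to the collar. Take it across the 12 mm from above. The paddle is parallel to the foot.
- foot (a point): Centre of the underside of the hanger's T-foot, 12.5 mm below the hanger's origin: a square-cornered bar, 24 mm long along the hanger's x, 12 mm wide along y, 6 mm thick, under a neck of 8 mm diameter and 6.5 mm length.
- stand: Fixed wooden ring, 52 mm outside diameter, 30 mm high, with an open bore of 27.6 mm diameter in which the hanger's foot hangs at the start. Origin: centre of its underside.
- rail: Fixed grey plastic T-slot rail, 64 mm wide (its x), 260 mm long (its y), top face 22 mm above its underside. Origin: centre of its underside, z up. With the foot in the cavity the collar lies on the top face and the foot hangs free under the lips. Pushing the hanger on any part of the rail, plunger or spring housing with more than 30 N is forbidden.
- mouth (a point): Centre of the rail's mouth, in the plane of its top face: an oblong opening 28 mm long along the slot (rail y) and 16 mm wide, 100 mm from the rail's middle towards -y. The foot passes only here, with its length along the slot.
- slot (a point): On the rail's top face, on the slot's centre line, 15 mm from the rail's middle towards +y. Slot 10.5 mm wide, along rail y from the mouth to +y, lips 4.5 mm thick. The channel below is 15.5 mm wide: the foot slides only lengthwise, up to a hidden shoulder somewhere within 40 mm either side of this point, new each time. Past it the cavity is 32 mm wide: the foot can turn, either way.
- rail_end (a point): Slot's +y end, top face. Before it a steel plunger (28 mm wide, 10 high) and its housing (15 high) stand over the slot; they go with the shoulder: the collar meets the plunger when the hanger's axis is at the shoulder. It pushes back to -y: 1.2 N plus 0.6 N per mm. The foot can turn at 12 mm or more (8 N); hard stop at 16 mm (11 N). Once turned, it springs back to 6 mm past the shoulder.
- brush_cup: Bamboo brush cup, 72 mm diameter, 95 mm high, with three brushes to 170 mm. Origin: centre of underside. Leave alone.
- hair_clip: Flat steel hair clip, 75 x 16 x 10 mm. Origin: centre of underside. Leave alone.
- lip_balm: Round silicone lip balm case, 40 mm diameter, 24 mm high. Origin: centre of underside. Leave alone.
- perfume: Round glass perfume bottle, 64 mm diameter, 88 mm high. Origin: centre of underside. Leave alone.
- compact: Black round powder compact, 72 mm diameter, 14 mm high. Origin: centre of underside. Leave alone.
- polish: Nail polish bottle, 30 mm diameter, 60 mm high. Origin: centre of underside. Leave alone.
- ring_dish: White ceramic dish, 90 mm diameter, 18 mm high. Origin: centre of underside. Leave alone.
There are look-alikes about, which are no part of the job. Leave any green look-alike of the hanger alone.

How it is judged (in metres and radians):
On the way, in this order (a step that is already met when the one before it is completed fails the run):
1. the hanger's foot is dropped through the mouth, collar down on the rail (z of hanger in the frame of rail between 0.019 and 0.0245 m and horizontal distance between hanger and mouth below 0.012 m and angle between the x axis of hanger and the y axis of rail, either way round below 0.3 rad), for 0.1 s.
2. it is slid along the slot, foot along the slot and under the lips (y of hanger in the frame of rail above -0.04 m and z of hanger in the frame of rail below 0.0255 m and angle between the x axis of hanger and the y axis of rail, either way round below 0.35 rad), for 0.05 s.
At the end, for the whole second after the job is handed in: The hanger is released and at rest in the slot beyond the shoulder, its foot across the slot within 0.2 rad, its collar down on the rail (origin 19 to 24.5 mm above the rail's underside), its axis within 4 mm of the slot's centre line, upright within 0.12 rad (angle between the x axis of hanger and the x axis of rail, either way round below 0.2 rad and z of hanger in the frame of rail between 0.019 and 0.0245 m and x of hanger in the frame of rail between -0.004 and 0.004 m and y of hanger in the frame of rail above -0.03 m and angle between hanger's own z axis and vertical below 0.12 rad and linear speed of hanger below 0.02 m/s); the robot touches nothing.
It fails at once if the hanger is pressed against the rail, plunger or housing with more than 30 N (contact force between hanger and rail above 30 N).
It fails at once if another thing on the shelf is shifted by more than 20 mm (distance of any of brush_cup, hair_clip, lip_balm, perfume, compact, polish, ring_dish from where it was at the start of the episode above 0.02 m).
It fails at once if the perfume bottle or the brush cup is tipped (angle between any of perfume, brush_cup's own z axis and vertical above 0.3 rad).
It also fails if it takes over 72 s, if anything falls off the work surface, if the arm or the gripper's body presses on something with over 40 N, if the wrist force passes 120 N, or if a joint passes its speed limit or range.

## Robot

A 6-joint arm with a two-finger parallel gripper is mounted at the origin on the work surface. World frame = base frame: x ahead of the robot, y to its left, z up, the work surface at z = 0. Lengths are in mm, angles in rad, forces in N, time in s.
With the tool pointing down it reaches from about 350 to 775 mm from the base axis. Payload 7.3 kg.
Tool frame: the origin (TCP) lies on the front face of the gripper's body, between the roots of the fingers; the fingertips stand 66 mm ahead of it and the grasp point (between the pads) lies 47 mm ahead of it (bot.tip_extent is the distance from the TCP to the fingertips, in mm); z points along the fingers, y is the line along which they close (so a half turn about z gives the same grasp; the last joint's range is limited). The gripper opens to 92 mm and grips with 3 to 60 N. Pads are 19 mm wide; open, the fingers measure 130 mm over their backs; the gripper's body (75 mm by 190 mm) begins 47 mm behind the grasp point.
Start: joints at [-1.4, 0.342, 1.524, -0, 1.275, -0.146], TCP at [163.573, -498.881, 292.241] pointing down, gripper open.
Joint ranges: [-2.53, 2.53], [-0.77, 2.02], [0.04, 2.7], [-1, 4.14], [0.28, 2.66], [-3.11, 3.11]. Speed limits (rad/s): [2.57, 2.57, 3.14, 3.14, 3.14, 3.14].

## Interface

Orientations are given as [roll, pitch, yaw] about the fixed x, y, z axes, in that order (R = Rz(yaw) Ry(pitch) Rx(roll)).
In Python, from plant import readout, viewer, order, bot gives the robot as it stands.
- The arm moves only by the shell command python3 -m creep 'ROWS'. ROWS is text: rows parted by semicolons, each of 7 numbers parted by spaces: the shift along the world's x, y, z in m, then the turn, a rotation vector about the world's x, y, z in rad, then the opening in per cent of the stroke, from 0 (shut) to 100 (fully open). A call has 1 to 8 rows; each row shifts and turns the commanded pose from where the row before left it; what a row does not reach is not made up. A row lasts 1/12 s, in which the tool goes at most 41.7 mm and 7.16 degrees, less where a joint would pass 70% of its speed; a pose out of reach is approached as far as the arm can. A call is refused whole if a number of a shift passes 0.0417 or a number of a turn 0.125, either way. A call with a gripper value outside its range is refused whole. The fingers move at their own pace and stop on an object; the grip force is fixed at half the most. Time passes only in rows, so rows that do not move let the fingers close. It gives the time, the measured TCP pose, the force, the opening and the grip force at its end, in the units of the state.
- readout.get_obs(): the state, without advancing time (a new reading comes with each control period).
- viewer.capture(name): name is "scene" or "top" or "wrist"; returns the picture (384x512x3 uint8, red, green, blue); there is no depth.
- viewer.camera_info(name): a dict with "fx", "fy", "cx", "cy" (pixels), "D" ([k1, k2, p1, p2, k3] as OpenCV has them; the pictures are not rectified), "origin" and "rotation" of the camera in the world. Camera axes: x right, y up, looking along -z (the intrinsics and any distortion apply to the point x, -y, -z); pixel columns grow to the right and rows downward; lengths in mm; the calibration is good to about 2 mm. A picture is of the moment at which its call begins: read the wrist's pose just before it. camera_info takes no time and is no camera call; for the wrist camera it gives the pose at the moment of the call.
- order.close_job(): hands the job in; it is judged then, once.
The state is a dict: "time": time; "joint_positions": joint angles; "dq": joint speeds; "tau": joint torques, N m; "tool_pos": TCP position; "tcp_rot": TCP orientation; "contact_force": force on the tool from outside, world axes, zero at the start; "moment": the same for the moment, N m; "grip_width": finger opening in mm; "finger_force": force on a finger pad.
Only numpy, scipy, OpenCV 4.12 (cv2) and the standard library are available. Lean on these libraries where they do the work, as an engineer would, in place of code of your own. Each camera call takes 0.05 s, during which the arm holds its last target. There are 200 camera calls.

## Working session

There is one attempt and no reset: what is moved stays moved. The work goes in short steps, Python scripts to look and compute and a shell command to move; the robot and the scene stay as the last step left them, time stands still between calls to the robot, and variables do not carry over. Pictures are saved under pics/ and viewed, at most 10 in all, crops included, and the job is handed in when it is done.

```bash
mkdir -p pics; ls
cat > h.py <<'E'
import numpy as np, cv2
from plant import readout, viewer, order, bot
def cap(name,fn=None):
    ci=viewer.camera_info(name); im=viewer.capture(name)
    if fn: cv2.imwrite('pics/'+fn,cv2.cvtColor(im,cv2.COLOR_RGB2BGR))
    return im,ci
def ray(ci,px):
    K=np.array([[ci['fx'],0,ci['cx']],[0,ci['fy'],ci['cy']],[0,0,1.]])
    p=cv2.undistortPoints(np.array(px,float).reshape(-1,1,2),K,np.array(ci['D'],float)).reshape(-1,2)
    d=np.c_[p[:,0],-p[:,1],-np.ones(len(p))]@np.array(ci['rotation']).T
    return np.array(ci['origin']),d
def onplane(ci,px,z):
    o,d=ray(ci,px); return o+d*((z-o[2])/d[:,2])[:,None]
E
python3 - <<'E'
from h import *
a,c1=cap('top','t0.png'); b,c2=cap('scene','s0.png')
cv2.imwrite('pics/t0b.png',cv2.resize(cv2.cvtColor(a,cv2.COLOR_RGB2BGR),(800,600),interpolation=cv2.INTER_CUBIC))
cv2.imwrite('pics/s0b.png',cv2.resize(cv2.cvtColor(b,cv2.COLOR_RGB2BGR),(800,600),interpolation=cv2.INTER_CUBIC))
print(c1,c2); print(readout.get_obs())
E
```

```text
pics
{'fx': 392.6821108100117, 'fy': 392.6821108100117, 'cx': 252.6204770325025, 'cy': 193.21480284713033, 'D': array([-0.05902975,  0.        ,  0.        ,  0.        ,  0.        ]), 'origin': array([ 446.84745794,  -16.11042788, 1104.01840553]), 'rotation': array([ 0.13496004,  0.02353915, -1.56596016])} {'fx': 407.73964142611067, 'fy': 407.73964142611067, 'cx': 259.8413992781545, 'cy': 194.42219546886264, 'D': array([-0.07522115,  0.        ,  0.        ,  0.        ,  0.        ]), 'origin': array([1359.44897348, -476.63968128,  785.65594501]), 'rotation': array([9.10135782e-01, 1.00844137e-03, 1.00980672e+00])}
{'time': 0.1, 'joint_positions': array([-1.39999869e+00,  3.42625416e-01,  1.52491138e+00, -8.03644449e-06,
        1.27541041e+00, -1.45996042e-01]), 'dq': array([ 0.00064283, -0.0027518 , -0.00386273, -0.00203395,  0.0002813 ,
       -0.00119964]), 'tau': array([ 1.84005563e-03, -4.32003987e+01, -2.44694102e+01,  7.19109806e-02,
        5.26714569e-02, -5.48978846e-05]), 'tool_pos': array([ 163.5228226 , -498.5950797 ,  291.63227564]), 'tcp_rot': array([-3.14025139e+00, -1.89454232e-04,  3.16795900e-01]), 'contact_force': array([-0.97769222,  0.4460299 , -0.20705692]), 'moment': array([ 0.01738581, -0.00569885,  0.07290613]), 'finger_force': 0.0, 'grip_width': 92.04000193796789}
```

View pics/t0b.png

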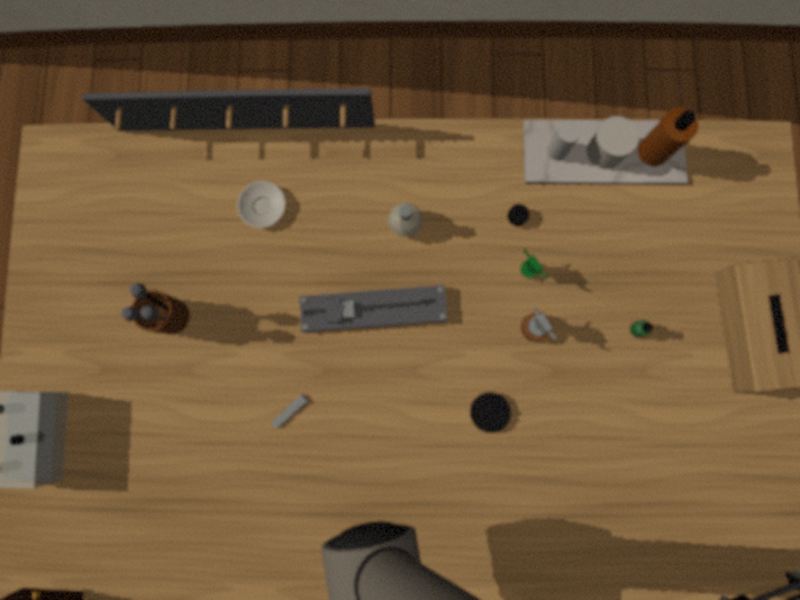

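View pics/s0b.png

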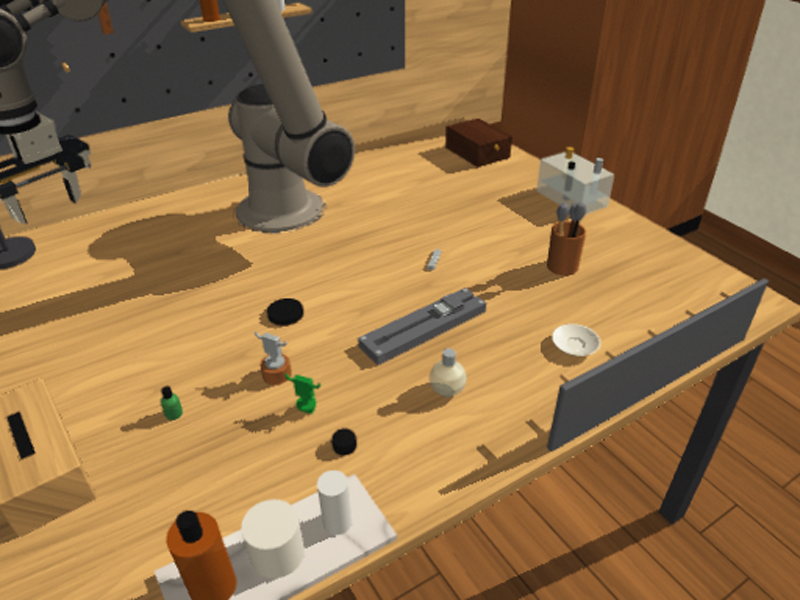

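The top view shows the rail at about (302..445, 308), with its housing at about (348,310) and the mouth at the right end near (435,301). The steel hanger in the wooden ring is at about (540,325), with the green decoy at (531,266), the compact at (490,412) and the perfume at (405,218). The camera rotation is given as rpy.

```bash
sed -i "s/np.array(ci\['rotation'\]).T/Rotation.from_euler('xyz',ci['rotation']).as_matrix().T/; 1a from scipy.spatial.transform import Rotation" h.py
python3 - <<'E'
from h import *
ci=viewer.camera_info('top'); a=cv2.imread('pics/t0.png')
s=512/800
P=lambda x,y,z: print((x,y),onplane(ci,[[x*s,y*s]],z)[0].round(1))
P(537,327,30);P(542,323,82)
hsv=cv2.cvtColor(a,cv2.COLOR_BGR2HSV)
m=((hsv[...,1]<70)).astype(np.uint8); m2=np.zeros_like(m); m2[178:218,185:292]=m[178:218,185:292]
cn=max(cv2.findContours(m2,0,1)[0],key=cv2.contourArea); r=cv2.minAreaRect(cn); print(r)
q=onplane(ci,cv2.boxPoints(r),22); print(q.round(1)); print(q.mean(0))
x=q[np.argsort(q[:,1])]; d=x[2:].mean(0)-x[:2].mean(0); print(np.linalg.norm(d),'rail yaw',np.degrees(np.arctan2(-d[0],d[1])))
for n,p in dict(mouthR=(437,301),hous=(348,310)).items(): P(*p,22)
c=a[150:260,180:380]; cv2.imwrite('pics/c1.png',cv2.resize(c,(800,440),interpolation=cv2.INTER_CUBIC)*1)
E
```

```text
(537, 327) [ 548.6 -239.9   30. ]
(542, 323) [ 550.4 -237.6   82. ]
((238.59117126464844, 197.18528747558594), (23.008949279785156, 93.03285217285156), 85.60128784179688)
[[604.5 181.8  22. ]
 [625.  -77.5  22. ]
 [560.7 -82.   22. ]
 [540.1 175.2  22. ]]
[582.5786516   49.35161632  22.        ]
259.0794885631593 rail yaw 4.539955180521805
(437, 301) [595.4 -65.1  22. ]
(348, 310) [579.   93.2  22. ]
```

View pics/c1.png

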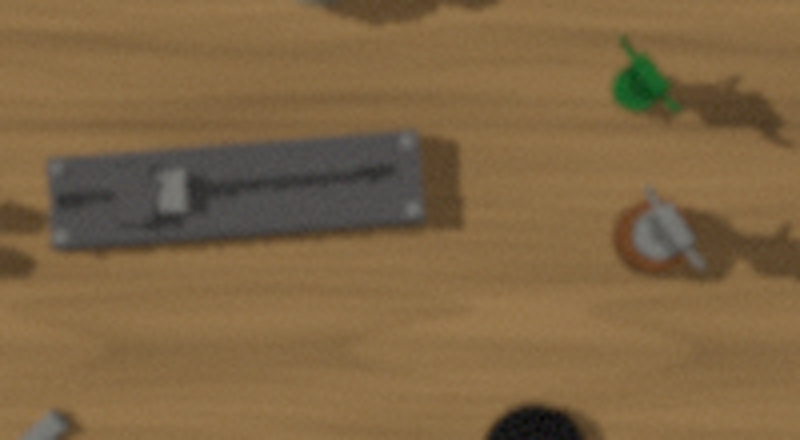

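The crop confirms the layout. The hanger's hooks run from (650,190) to (702,268) in the crop, which puts hanger x at about 34°. I'll go above it for a close look.

```bash
R="";python3 -m creep '0.0241 0.0162 -0.003 0 0 0.017 60;0.0241 0.0162 -0.003 0 0 0.017 60;0.0241 0.0162 -0.003 0 0 0.017 60;0.0241 0.0162 -0.003 0 0 0.017 60;0.0241 0.0162 -0.003 0 0 0.017 60;0.0241 0.0162 -0.003 0 0 0.017 60;0.0241 0.0162 -0.003 0 0 0.017 60;0.0241 0.0162 -0.003 0 0 0.017 60'
python3 -m creep '0.0241 0.0162 -0.003 0 0 0.017 60;0.0241 0.0162 -0.003 0 0 0.017 60;0.0241 0.0162 -0.003 0 0 0.017 60;0.0241 0.0162 -0.003 0 0 0.017 60;0.0241 0.0162 -0.003 0 0 0.017 60;0.0241 0.0162 -0.003 0 0 0.017 60;0.0241 0.0162 -0.003 0 0 0.017 60;0.0241 0.0162 -0.003 0 0 0.017 60'
python3 -m creep '0 0 0 0 0 0 60;0 0 0 0 0 0 60;0 0 0 0 0 0 60'
python3 - <<'E'
from h import *
a,c=cap('wrist','w1.png'); print(c)
cv2.imwrite('pics/w1b.png',cv2.resize(cv2.cvtColor(a,cv2.COLOR_RGB2BGR),(800,600)))
E
```

```text
time: 0.77
tool_pos: [357.3, -368.2, 267.8]
tcp_rot: [-3.141, 0.0, 0.454]
contact_force: [0.6, -0.1, -0.5]
grip_width: 55.1
finger_force: 0.0
time: 1.43
tool_pos: [550.1, -238.6, 243.6]
tcp_rot: [-3.141, 0.0, 0.59]
contact_force: [0.0, -0.2, -0.3]
grip_width: 55.2
finger_force: 0.0
time: 1.68
tool_pos: [548.7, -239.8, 243.8]
tcp_rot: [-3.141, 0.001, 0.589]
contact_force: [-0.2, -0.5, 0.8]
grip_width: 54.8
finger_force: 0.0
{'fx': 283.36103346240435, 'fy': 283.36103346240435, 'cx': 257.62401191617795, 'cy': 191.62805522932513, 'D': array([-0.01807235,  0.        ,  0.        ,  0.        ,  0.        ]), 'origin': array([ 618.95365322, -194.01656271,  335.72974362]), 'rotation': array([-3.13266225e-01,  7.57441948e-04, -9.81129970e-01])}
```

View pics/w1b.png

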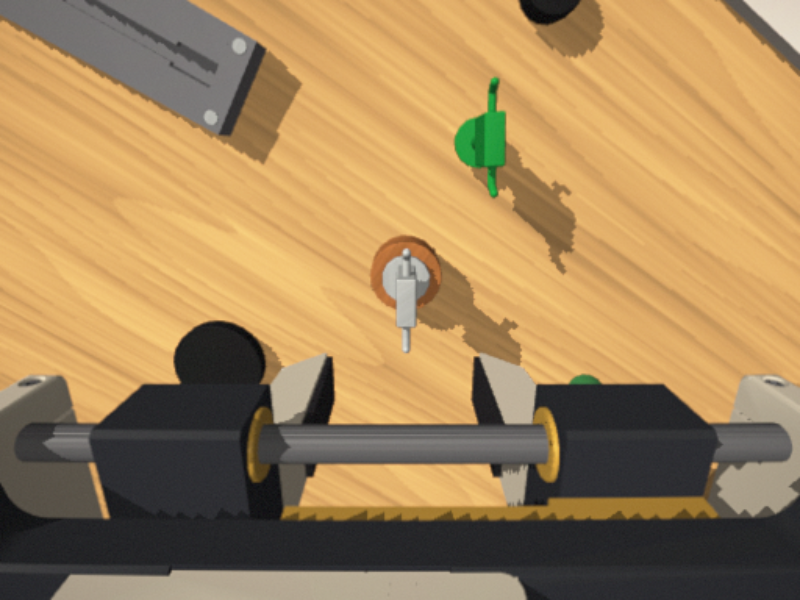

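The wrist view shows the hanger well aligned: hook tips at (406,252) and (406,350), collar centre at (406,277). The rail end with its bolts is at (238,46) and (210,117). Now I'll compute the offsets.

Run:
```python
from h import *
ci=viewer.camera_info('wrist'); s=.64
P=lambda x,y,z: onplane(ci,[[x*s,y*s]],z)[0].round(1)
a,b=P(406,252,88),P(406.5,350,88); print(a,b,(a+b)/2,np.degrees(np.arctan2(*(a-b)[1::-1])))
print('ring',P(406,274,30),'collar',P(406,278,36))
print('tool',readout.get_obs()['tool_pos'],np.degrees(readout.get_obs()['tcp_rot']))
print('bolts',P(238.5,46,22),P(210.5,117.5,22))
```

```text
[ 576.6 -224.9   88. ] [ 526.2 -259.1   88. ] [ 551.4 -242.    88. ] 34.15969454566946
ring [ 553.5 -240.9   30. ] collar [ 552.4 -241.6   36. ]
tool [ 548.42949434 -240.17346642  244.06163675] [-1.79973577e+02  4.12549718e-02  3.36927602e+01]
bolts [616.8 -70.7  22. ] [568.8 -74.8  22. ]
```

```bash
python3 -m creep '0.0035 -0.0015 -0.010 0 0 0.006 60;0 0 -0.02 0 0 0 60;0 0 -0.02 0 0 0 60;0 0 -0.02 0 0 0 60;0 0 -0.02 0 0 0 60;0 0 -0.018 0 0 0 60;0 0 -0.016 0 0 0 60;0 0 0 0 0 0 60'
python3 -m creep '0 0 0 0 0 0 30;0 0 0 0 0 0 20;0 0 0 0 0 0 10;0 0 0 0 0 0 5;0 0 0 0 0 0 0;0 0 0 0 0 0 0;0 0 0 0 0 0 0;0 0 0 0 0 0 0'
```

```text
time: 2.4
tool_pos: [550.4, -241.2, 116.5]
tcp_rot: [-3.136, 0.003, 0.593]
contact_force: [-0.8, -0.5, 0.0]
grip_width: 55.0
finger_force: 0.0
time: 3.07
tool_pos: [552.7, -241.1, 120.5]
tcp_rot: [3.142, -0.0, 0.595]
contact_force: [-0.3, 0.3, 1.8]
grip_width: 11.8
finger_force: 30.0
```

```bash
python3 -m creep '0 0 0.01 0 0 0 0;0 0 0.02 0 0 0 0;0 0 0.02 0 0 0 0;0 0 0.02 0 0 0 0;0 0 0.02 0 0 0 0;0 0 0 0 0 0 0'
python3 -m creep '0.0054 0.015 0 0 0 0.106 0;0.0054 0.015 0 0 0 0.106 0;0.0054 0.015 0 0 0 0.106 0;0.0054 0.015 0 0 0 0.106 0;0.0054 0.015 0 0 0 0.106 0;0.0054 0.015 0 0 0 0.106 0;0.0054 0.015 0 0 0 0.106 0;0.0054 0.015 0 0 0 0.106 0'
python3 -m creep '0 0 0 0 0 0.106 0;0 0 0 0 0 0.106 0;0 0 0 0 0 0 0;0 0 0 0 0 0 0;0 0 0 0 0 0 0'
python3 - <<'E'
from h import *
a,c=cap('wrist','w2.png'); np.save('w2ci.npy',c,allow_pickle=True); print(c['origin'],c['rotation'])
cv2.imwrite('pics/w2b.png',cv2.resize(cv2.cvtColor(a,cv2.COLOR_RGB2BGR),(800,600)))
E
```

```text
time: 3.57
tool_pos: [554.2, -242.1, 215.1]
tcp_rot: [3.134, -0.003, 0.595]
contact_force: [0.4, -0.6, 0.4]
grip_width: 11.8
finger_force: 30.0
time: 4.23
tool_pos: [595.8, -120.3, 209.5]
tcp_rot: [-3.141, -0.0, 1.448]
contact_force: [0.2, -0.2, -1.6]
grip_width: 11.9
finger_force: 30.0
time: 4.65
tool_pos: [595.7, -121.3, 209.9]
tcp_rot: [-3.141, -0.0, 1.651]
contact_force: [0.5, 0.4, -0.5]
grip_width: 11.9
finger_force: 30.0
[589.30079024 -38.52482466 301.96859317] [-0.312708   -0.00046283  0.08137206]
```

View pics/w2b.png

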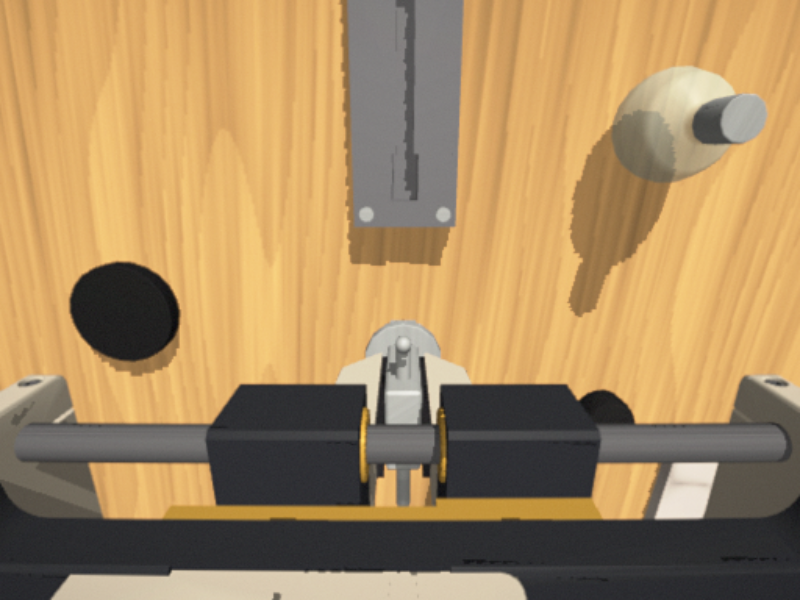

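The mouth is clearly visible at about x 392..418, y 152..200. The rail edges run from (346,0) to (354,226) on the left and (464,0) to (456,226) on the right. The collar is at (403,345).

Run:
```python
from h import *
ci=viewer.camera_info('wrist'); s=.64
a=cv2.cvtColor(cv2.imread('pics/w2.png'),cv2.COLOR_BGR2HSV)
P=lambda x,y,z: onplane(ci,[[x*s,y*s]],z)[0]
# rail edges by saturation
L,R=[],[]
for r in range(4,138,6):
    row=a[r,:,1]<60; c=258
    xs=np.flatnonzero(cv2.morphologyEx(row[200:320].astype(np.uint8)[None],3,np.ones((1,15)))[0])+200
    L.append(P(xs[0]/s,(r+.5)/s,22)); R.append(P((xs[-1]+1)/s,(r+.5)/s,22))
L,R=np.array(L),np.array(R); print('width',np.linalg.norm((R-L),axis=1).round(1))
M=(L+R)/2; k,b=np.polyfit(M[:,1],M[:,0],1); ang=np.arctan(-k); print('yaw deg',np.degrees(ang),'each',[np.degrees(np.arctan(-np.polyfit(q[:,1],q[:,0],1)[0])) for q in (L,R)])
m=np.array([P(392.5,152,22),P(419,152,22),P(392.5,200,22),P(418.5,200,22)]); print(m.round(1),m.mean(0).round(1))
e=P(405,227,22); print('end',e, 'mouth from end',e+30*np.array([-np.sin(ang),np.cos(ang),0]))
print('centreline x at mouth', k*m.mean(0)[1]+b)
o=readout.get_obs(); print(o['tool_pos'],o['tcp_rot'], 'collar front',P(403,321,112))
```

```text
width [63.8 63.2 63.6 63.9 64.3 63.7 63.2 63.5 63.9 63.4 63.7 63.2 63.5 63.
 63.3 63.7 63.2 63.5 63.9 63.4 63.8 64.2 63.6]
yaw deg 4.58256075872365 each [np.float64(4.589488960158084), np.float64(4.575420855576181)]
[[583.2 -36.5  22. ]
 [599.1 -35.2  22. ]
 [585.3 -64.7  22. ]
 [601.4 -63.4  22. ]] [592.3 -50.   22. ]
end [594.47231437 -80.79212875  22.        ] mouth from end [592.07544851 -50.88803147  22.        ]
centreline x at mouth 591.7992154173136
[ 595.71499889 -121.36382895  209.9906936 ] [-3.14128713e+00 -1.38233704e-04  1.65198974e+00] collar front [ 595.47903213 -110.17950863  112.        ]
```

Run:
```python
import cv2
a=cv2.imread('pics/w2.png'); cv2.imwrite('pics/c2.png',cv2.resize(a[195:270,210:310],None,fx=8,fy=8,interpolation=cv2.INTER_CUBIC))
```

```text
(no output)
```

View pics/c2.png

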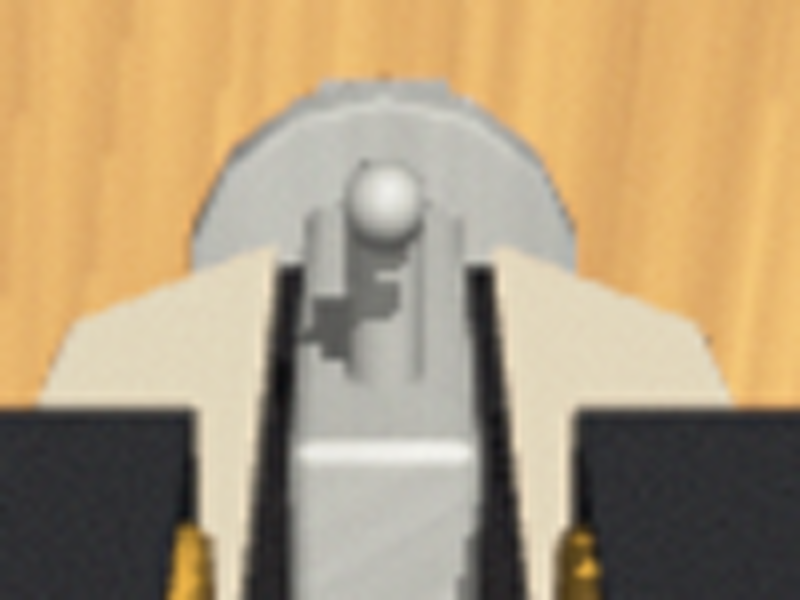

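Run:
```python
from h import *
ci=viewer.camera_info('wrist'); o=readout.get_obs(); t=o['tool_pos']; y=o['tcp_rot'][2]; d=np.array([np.cos(y),np.sin(y)]); n=np.array([-d[1],d[0]])
z0=t[2]-90.5
for nm,u,v,z,x in [('foot',385,78,-12.5,12),('collar top',385,97,6,17),('paddle top front',386,440,60,15)]:
    p=onplane(ci,[[210+(u+.0)/8,195+v/8]],z0+z)[0][:2]-t[:2]; print(nm,p@d-x,p@n)
```

```text
foot -2.186026946704386 -0.8318825455599524
collar top -1.9324013173920758 -0.7830293930012131
paddle top front -1.5152668143786396 -0.7217689783090384
```

```bash
python3 -m creep '-0.0006 0.0091 0 0 0 0 0;-0.0006 0.0091 0 0 0 0 0;-0.0006 0.0091 0 0 0 0 0;-0.0006 0.0091 0 0 0 0 0;-0.0006 0.0091 0 0 0 0 0;-0.0006 0.0091 0 0 0 0 0;-0.0006 0.0091 0 0 0 0 0;-0.0006 0.0091 0 0 0 0 0'
python3 -m creep '0 0 -0.01 0 0 0 0;0 0 -0.015 0 0 0 0;0 0 -0.015 0 0 0 0;0 0 -0.015 0 0 0 0;0 0 -0.012 0 0 0 0;0 0 -0.008 0 0 0 0;0 0 -0.004 0 0 0 0;0 0 0 0 0 0 0'
python3 -m creep '0 0 0 0 0 0 0;0 0 0 0 0 0 0;0 0 0 0 0 0 0'
python3 - <<'E'
from h import *
a,c=cap('wrist','w3.png'); o=readout.get_obs(); print(o['tool_pos'],o['tcp_rot'],o['contact_force'])
cv2.imwrite('pics/c3.png',cv2.resize(cv2.cvtColor(a,cv2.COLOR_RGB2BGR)[130:270,170:350],None,fx=4,fy=4,interpolation=cv2.INTER_CUBIC))
E
```

```text
time: 5.37
tool_pos: [591.0, -47.2, 210.3]
tcp_rot: [3.141, 0.0, 1.655]
contact_force: [0.3, -0.0, -1.1]
grip_width: 11.7
finger_force: 30.0
time: 6.03
tool_pos: [590.7, -48.4, 130.1]
tcp_rot: [-3.14, -0.0, 1.655]
contact_force: [0.3, -0.3, -1.4]
grip_width: 11.9
finger_force: 30.0
time: 6.28
tool_pos: [591.5, -48.5, 132.1]
tcp_rot: [3.14, 0.0, 1.655]
contact_force: [-0.1, -0.4, -1.1]
grip_width: 11.6
finger_force: 30.0
[591.41604612 -48.46251976 131.99407948] [3.14013627e+00 4.37769322e-04 1.65479438e+00] [-0.2021227   0.29661165 -1.01816893]
```

View pics/c3.png

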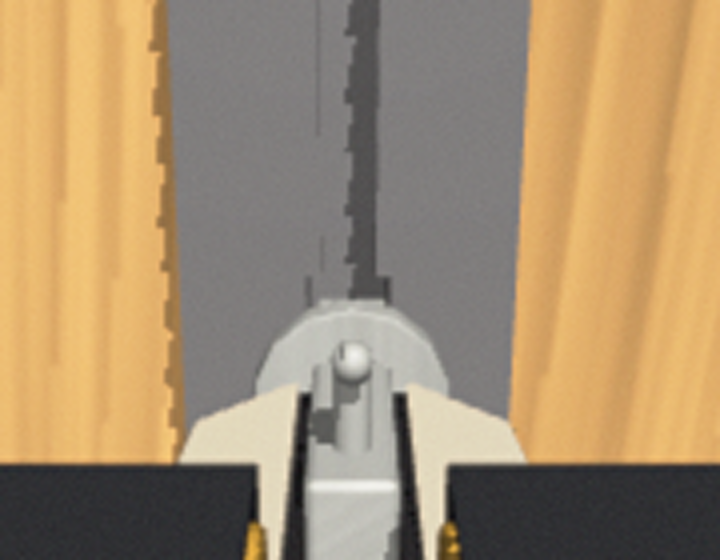

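The mouth shows at crop x 307..388 with its far edge at v=277, and the foot's front edge is at x 320..385, v=300. The foot is therefore about 1 mm too far right. Next I'll compute the gap along the slot.

Run:
```python
from h import *
ci=viewer.camera_info('wrist'); t=readout.get_obs()['tool_pos']
Q=lambda u,v,z: onplane(ci,[[170+u/4,130+v/4]],z)[0].round(2)
print('mouth far',Q(347.5,277,22),'foot front',Q(352.5,300,t[2]-103),'collar top front',Q(352,310,t[2]-84.5))
```

```text
mouth far [590.52 -36.91  22.  ] foot front [591.6  -38.83  28.99] collar top front [591.01 -33.67  47.49]
```

```bash
python3 -m creep '-0.0005 0 0 0 0 -0.002 0;-0.0005 0 0 0 0 -0.002 0;0 0 0 0 0 0 0;0 0 -0.002 0 0 0 0;0 0 -0.002 0 0 0 0;0 0 -0.002 0 0 0 0;0 0 -0.001 0 0 0 0'
python3 -m creep '0 0 -0.001 0 0 0 0;0 0 -0.001 0 0 0 0;0 0 0 0 0 0 0;0 0 0 0 0 0 0'
```

```text
time: 6.92
tool_pos: [589.9, -48.3, 123.7]
tcp_rot: [-3.141, -0.0, 1.651]
contact_force: [-0.1, -0.6, -1.3]
grip_width: 11.5
finger_force: 30.0
time: 7.25
tool_pos: [590.1, -48.4, 122.2]
tcp_rot: [3.142, -0.0, 1.651]
contact_force: [0.5, 0.0, -0.7]
grip_width: 12.0
finger_force: 30.0
```

```bash
python3 -m creep '0 0 -0.0015 0 0 0 0;0 0 -0.0015 0 0 0 0;0 0 -0.0015 0 0 0 0;0 0 -0.0015 0 0 0 0;0 0 -0.001 0 0 0 0;0 0 -0.0005 0 0 0 0;0 0 0 0 0 0 0;0 0 0 0 0 0 0'
python3 -m creep '0 0 -0.0005 0 0 0 0;0 0 -0.0005 0 0 0 0;0 0 -0.0005 0 0 0 0;0 0 0 0 0 0 0;0 0 0 0 0 0 0'
```

```text
time: 7.92
tool_pos: [590.1, -48.4, 114.7]
tcp_rot: [3.142, -0.0, 1.651]
contact_force: [0.5, -1.0, -1.1]
grip_width: 12.0
finger_force: 30.0
time: 8.33
tool_pos: [590.1, -48.4, 113.2]
tcp_rot: [3.142, 0.0, 1.651]
contact_force: [0.2, -0.5, -2.0]
grip_width: 12.0
finger_force: 30.0
```

```bash
python3 -m creep '0 0 -0.0003 0 0 0 0;0 0 0 0 0 0 0;0 0 0 0 0 0 0'
python3 -m creep '0 0 -0.0003 0 0 0 0;0 0 0 0 0 0 0;0 0 0 0 0 0 0'
python3 -m creep '0 0 -0.0003 0 0 0 0;0 0 0 0 0 0 0;0 0 0 0 0 0 0'
```

```text
time: 8.58
tool_pos: [590.1, -48.4, 112.9]
tcp_rot: [3.142, 0.0, 1.651]
contact_force: [-0.7, -0.5, -0.8]
grip_width: 11.8
finger_force: 30.0
time: 8.83
tool_pos: [590.1, -48.4, 112.6]
tcp_rot: [3.141, 0.0, 1.651]
contact_force: [-0.2, -0.5, -0.6]
grip_width: 11.8
finger_force: 30.0
time: 9.08
tool_pos: [590.1, -48.4, 112.5]
tcp_rot: [3.141, 0.0, 1.651]
contact_force: [-0.7, -0.3, 1.1]
grip_width: 12.0
finger_force: 30.0
```

```bash
python3 -m creep '0 0 0.0004 0 0 0 0;-0.0002 0.002 0 0 0 0 0;-0.0003 0.004 0 0 0 0 0;-0.0004 0.005 0 0 0 0 0;-0.0004 0.005 0 0 0 0 0;-0.0003 0.004 0 0 0 0 0;0 0 0 0 0 0 0;0 0 0 0 0 0 0'
python3 -m creep '-0.0004 0.005 0 0 0 0 0;-0.0004 0.005 0 0 0 0 0;-0.0004 0.005 0 0 0 0 0;-0.0004 0.005 0 0 0 0 0;-0.0004 0.005 0 0 0 0 0;0 0 0 0 0 0 0;0 0 0 0 0 0 0'
python3 - <<'E'
from h import *
a,c=cap('wrist','w4.png'); o=readout.get_obs(); print(o['tool_pos'],o['tcp_rot'],o['contact_force'],o['moment'],c['origin'],c['rotation'])
cv2.imwrite('pics/c4.png',cv2.resize(cv2.cvtColor(a,cv2.COLOR_RGB2BGR)[0:270,150:370],None,fx=2.2,fy=2.2,interpolation=cv2.INTER_CUBIC))
E
```

```text
time: 9.75
tool_pos: [588.5, -28.0, 112.8]
tcp_rot: [3.141, 0.0, 1.652]
contact_force: [0.4, -0.2, -1.0]
grip_width: 11.6
finger_force: 30.0
time: 10.33
tool_pos: [586.5, -3.0, 112.7]
tcp_rot: [3.142, 0.0, 1.652]
contact_force: [0.1, 0.4, -0.8]
grip_width: 11.9
finger_force: 30.0
[586.49137015  -3.25400694 112.77597125] [3.14145035e+00 1.55175521e-04 1.65123404e+00] [ 0.07744933 -0.67532954 -1.23165573] [-0.00913411 -0.06986965  0.02356933] [579.99938424  79.8302043  204.79165103] [-0.31299304 -0.00098287  0.08144999]
```

View pics/c4.png

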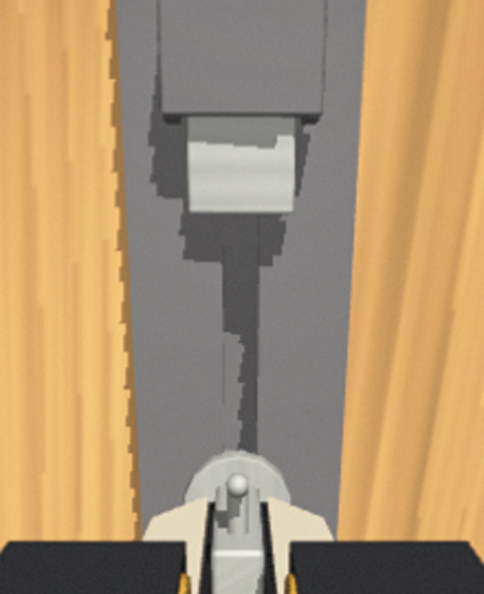

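The steel plunger's front edge is at crop v≈213 (u 188..295), the slot centre is at u≈240.5, and the collar is at u≈237. No contact yet.

Run:
```python
from h import *
ci=viewer.camera_info('wrist'); t=readout.get_obs()['tool_pos']
Q=lambda u,v,z: onplane(ci,[[150+u/2.2,v/2.2]],z)[0].round(2)
print('plunger',Q(241.5,213,32),Q(241.5,213,22),'collar front',Q(237.5,452,t[2]-84.5),'slot',Q(240.5,250,22),'slotdir',np.degrees(0))
```

```text
plunger [581.34  81.47  32.  ] [581.42  81.58  22.  ] collar front [585.88  13.    28.28] slot [581.97  71.62  22.  ] slotdir 0.0
```

```bash
python3 -m creep '-0.0003 0.005 0 0 0 0 0;-0.0006 0.008 0 0 0 0 0;-0.0006 0.008 0 0 0 0 0;-0.0006 0.008 0 0 0 0 0;-0.0006 0.008 0 0 0 0 0;-0.0003 0.005 0 0 0 0 0;0 0 0 0 0 0 0;0 0 0 0 0 0 0'
python3 -m creep '-0.0003 0.004 0 0 0 0 0;-0.0004 0.005 0 0 0 0 0;-0.0004 0.005 0 0 0 0 0;-0.0003 0.004 0 0 0 0 0;0 0 0 0 0 0 0;0 0 0 0 0 0 0'
```

```text
time: 11.05
tool_pos: [583.5, 39.1, 112.8]
tcp_rot: [3.141, 0.0, 1.652]
contact_force: [-0.3, -0.5, -1.2]
grip_width: 12.2
finger_force: 30.0
time: 11.55
tool_pos: [582.0, 56.9, 112.7]
tcp_rot: [3.142, 0.0, 1.651]
contact_force: [-0.5, 0.7, -1.5]
grip_width: 11.6
finger_force: 30.0
```

```bash
python3 -m creep '-0.0002 0.003 0 0 0 0 0;-0.0002 0.003 0 0 0 0 0;-0.0001 0.001 0 0 0 0 0;0 0 0 0 0 0 0;0 0 0 0 0 0 0'
python3 -m creep '-0.0001 0.001 0 0 0 0 0;-0.0001 0.001 0 0 0 0 0;0 0 0 0 0 0 0;0 0 0 0 0 0 0'
python3 -m creep '-0.0001 0.001 0 0 0 0 0;-0.0001 0.001 0 0 0 0 0;0 0 0 0 0 0 0;0 0 0 0 0 0 0'
python3 -m creep '-0.0001 0.001 0 0 0 0 0;-0.0001 0.001 0 0 0 0 0;0 0 0 0 0 0 0;0 0 0 0 0 0 0'
```

```text
time: 11.97
tool_pos: [581.6, 63.7, 112.7]
tcp_rot: [3.141, 0.0, 1.651]
contact_force: [-0.4, -0.0, -1.3]
grip_width: 11.8
finger_force: 30.0
time: 12.3
tool_pos: [581.4, 65.6, 112.7]
tcp_rot: [3.142, 0.0, 1.651]
contact_force: [0.3, -0.5, -2.3]
grip_width: 11.7
finger_force: 30.0
time: 12.63
tool_pos: [581.2, 67.5, 112.8]
tcp_rot: [3.141, 0.0, 1.651]
contact_force: [-0.6, -0.7, -0.6]
grip_width: 11.8
finger_force: 30.0
time: 12.97
tool_pos: [581.0, 69.5, 112.7]
tcp_rot: [3.141, 0.0, 1.651]
contact_force: [1.2, -2.9, -1.9]
grip_width: 11.4
finger_force: 30.0
```

```bash
python3 -m creep '-0.0001 0.0015 0 0 0 0 0;-0.0001 0.0015 0 0 0 0 0;0 0 0 0 0 0 0;0 0 0 0 0 0 0'
python3 -m creep '-0.0001 0.0015 0 0 0 0 0;-0.0001 0.0015 0 0 0 0 0;0 0 0 0 0 0 0;0 0 0 0 0 0 0'
python3 -m creep '-0.0001 0.0015 0 0 0 0 0;-0.0001 0.0015 0 0 0 0 0;0 0 0 0 0 0 0;0 0 0 0 0 0 0'
```

```text
time: 13.3
tool_pos: [580.8, 72.5, 112.8]
tcp_rot: [3.141, 0.0, 1.651]
contact_force: [1.1, -5.2, -1.2]
grip_width: 11.8
finger_force: 30.0
time: 13.63
tool_pos: [580.6, 75.3, 112.8]
tcp_rot: [3.142, 0.001, 1.651]
contact_force: [0.1, -5.7, -1.1]
grip_width: 11.8
finger_force: 30.0
time: 13.97
tool_pos: [580.4, 77.9, 112.7]
tcp_rot: [-3.142, 0.001, 1.651]
contact_force: [0.2, -7.9, -1.7]
grip_width: 12.0
finger_force: 30.0
```

```bash
python3 -m creep '-0.0001 0.0015 0 0 0 0 0;-0.0001 0.0015 0 0 0 0 0;0 0 0 0 0 0 0;0 0 0 0 0 0 0'
python3 -m creep '0 0 0 0 0 0 0'
python3 - <<'E'
from h import *
a,c=cap('wrist','w5.png'); o=readout.get_obs(); print(o['tool_pos'],o['contact_force'],o['moment'])
cv2.imwrite('pics/c5.png',cv2.resize(cv2.cvtColor(a,cv2.COLOR_RGB2BGR)[100:270,180:340],None,fx=3.5,fy=3.5,interpolation=cv2.INTER_CUBIC))
E
```

```text
time: 14.3
tool_pos: [580.2, 80.6, 112.8]
tcp_rot: [-3.141, 0.002, 1.651]
contact_force: [0.4, -8.7, -1.4]
grip_width: 11.9
finger_force: 30.0
time: 14.38
tool_pos: [580.2, 80.5, 112.8]
tcp_rot: [-3.142, 0.002, 1.651]
contact_force: [0.2, -8.7, -1.3]
grip_width: 12.1
finger_force: 30.0
[580.23533264  80.50028515 112.74613121] [ 0.34310556 -9.83203476 -1.86925074] [-1.8302866  -0.14784016 -0.00433206]
```

View pics/c5.png

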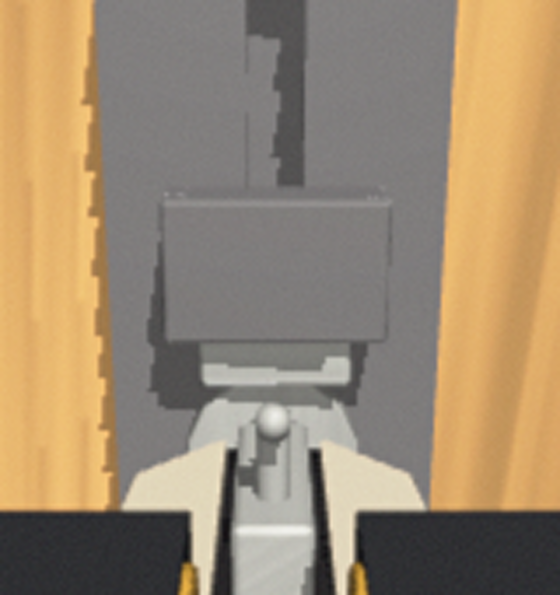

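The plunger is pressed back about 13.5 mm. The collar at (272,420) sits against the plunger face at v≈385, on the slot's centre line, and the paddle hasn't slipped in the grip. I'll turn it in stages, checking the force each time.

```bash
python3 -m creep '0.0001 0 0 0 0 -0.02 0;0.0001 0 0 0 0 -0.04 0;0.0001 0 0 0 0 -0.05 0;0.0001 0 0 0 0 -0.05 0;0 0 0 0 0 0 0;0 0 0 0 0 0 0'
python3 -c "
from plant import readout; print(readout.get_obs()['moment'])"
```

```text
time: 14.93
tool_pos: [579.9, 80.4, 112.5]
tcp_rot: [-3.14, 0.002, 1.491]
contact_force: [-2.0, -10.2, -0.3]
grip_width: 12.1
finger_force: 30.0
[-1.91822891  0.26533368  0.05826838]
```

```bash
python3 -m creep '-0.0002 0 0 0 0 -0.04 0;0 0 0 0 0 -0.04 0;0 0 0 0 0 -0.04 0;0 0 0 0 0 0 0;0 0 0 0 0 0 0'
python3 -c "
from plant import readout; print(readout.get_obs()['moment'])"
```

```text
time: 15.35
tool_pos: [579.9, 80.3, 112.6]
tcp_rot: [-3.141, 0.002, 1.371]
contact_force: [-1.3, -9.2, -0.9]
grip_width: 12.1
finger_force: 30.0
[-2.01009228  0.05449615  0.08235755]
```

```bash
python3 -m creep '0 0 0 0 0 -0.05 0;0.0001 0 0 0 0 -0.07 0;0.0001 -0.0001 0 0 0 -0.07 0;0.0001 -0.0001 0 0 0 -0.07 0;0.0001 -0.0001 0 0 0 -0.07 0;0.0001 -0.0001 0 0 0 -0.07 0;0 0 0 0 0 0 0;0 0 0 0 0 0 0'
python3 -c "
from plant import readout; print(readout.get_obs()['moment'])"
```

```text
time: 16.02
tool_pos: [580.4, 80.0, 112.6]
tcp_rot: [3.142, 0.002, 0.971]
contact_force: [-0.7, -9.5, 0.2]
grip_width: 12.1
finger_force: 30.0
[-1.85809697  0.16462489  0.04691599]
```

```bash
python3 -m creep '0.0001 -0.0001 0 0 0 -0.05 0;0.0001 -0.0001 0 0 0 -0.08 0;0.0001 -0.0001 0 0 0 -0.08 0;0.0001 -0.0001 0 0 0 -0.08 0;0.0001 -0.0001 0 0 0 -0.08 0;0 -0.0001 0 0 0 -0.05 0;0 0 0 0 0 0 0;0 0 0 0 0 0 0'
python3 -m creep '0 -0.0001 0 0 0 -0.05 0;0 -0.0001 0 0 0 -0.08 0;0 -0.0001 0 0 0 -0.08 0;0 -0.0001 0 0 0 -0.08 0;0 0 0 0 0 -0.08 0;0 0 0 0 0 -0.05 0;0 0 0 0 0 -0.05 0;0 0 0 0 0 0 0'
python3 -m creep '0 0 0 0 0 0 0;0 0 0 0 0 0 0'
python3 -c "
from plant import readout; print(readout.get_obs()['moment'],readout.get_obs()['tcp_rot'])"
```

```text
time: 16.68
tool_pos: [580.8, 79.4, 112.6]
tcp_rot: [3.141, 0.003, 0.551]
contact_force: [-0.8, -10.4, 0.2]
grip_width: 11.5
finger_force: 30.0
time: 17.35
tool_pos: [580.8, 78.9, 112.5]
tcp_rot: [3.139, 0.002, 0.079]
contact_force: [-1.5, -9.6, -0.7]
grip_width: 11.7
finger_force: 30.0
time: 17.52
tool_pos: [580.9, 79.0, 112.5]
tcp_rot: [3.14, 0.002, 0.081]
contact_force: [-0.3, -9.6, -0.0]
grip_width: 11.8
finger_force: 30.0
[-1.89445305  0.22879882  0.09018697] [3.13950831e+00 1.81651231e-03 8.11089265e-02]
```

```bash
python3 -m creep '0.0001 -0.001 0 0 0 0 0;0.0001 -0.001 0 0 0 0 0;0.0001 -0.001 0 0 0 0 0;0.0001 -0.001 0 0 0 0 0;0 -0.001 0 0 0 0 0;0 0 0 0 0 0 0;0 0 0 0 0 0 0'
python3 -m creep '0.0001 -0.001 0 0 0 0 0;0 -0.0005 0 0 0 0 0;0 0 0 0 0 0 0;0 0 0 0 0 0 0'
```

```text
time: 18.1
tool_pos: [581.2, 74.6, 112.5]
tcp_rot: [3.141, 0.002, 0.081]
contact_force: [-1.2, -7.4, -1.0]
grip_width: 11.5
finger_force: 30.0
time: 18.43
tool_pos: [581.3, 73.3, 112.5]
tcp_rot: [3.141, 0.002, 0.081]
contact_force: [-1.0, -6.6, -1.7]
grip_width: 11.8
finger_force: 30.0
```

```bash
python3 -m creep '0.0001 -0.001 0 0 0 0 0;0 0 0 0 0 0 0;0 0 0 0 0 0 0'
python3 -m creep '0 -0.0007 0 0 0 0 0;0 0 0 0 0 0 0;0 0 0 0 0 0 0'
python3 -m creep '0 -0.0007 0 0 0 0 0;0 0 0 0 0 0 0;0 0 0 0 0 0 0'
python3 -m creep '0 -0.0007 0 0 0 0 0;0 0 0 0 0 0 0;0 0 0 0 0 0 0'
```

```text
time: 18.68
tool_pos: [581.4, 72.4, 112.5]
tcp_rot: [3.141, 0.002, 0.081]
contact_force: [-0.4, -5.7, -1.5]
grip_width: 12.0
finger_force: 30.0
time: 18.93
tool_pos: [581.4, 71.9, 112.5]
tcp_rot: [3.141, 0.002, 0.081]
contact_force: [-2.0, -5.6, -1.6]
grip_width: 12.1
finger_force: 30.0
time: 19.18
tool_pos: [581.5, 71.5, 112.5]
tcp_rot: [-3.141, 0.001, 0.081]
contact_force: [-3.0, -3.1, -0.6]
grip_width: 12.0
finger_force: 30.0
time: 19.43
tool_pos: [581.5, 71.3, 112.5]
tcp_rot: [-3.141, 0.001, 0.081]
contact_force: [-3.2, 1.3, -0.9]
grip_width: 11.8
finger_force: 30.0
```

```bash
python3 -m creep '-0.0005 0 0 0 0 0 0;0 0 -0.0002 0 0 0 0;0 0 0 0 0 0 0'
python3 -m creep '0 0 0 0 0 0 15;0 0 0 0 0 0 20;0 0 0 0 0 0 30;0 0 0 0 0 0 40;0 0 0 0 0 0 40;0 0 0 0 0 0 40'
python3 -m creep '0 0 0.005 0 0 0 40;0 0 0.01 0 0 0 40;0 0 0.02 0 0 0 40;0 0 0.02 0 0 0 40;0 0 0.03 0 0 0 40;0 0 0.03 0 0 0 40;0 0 0.02 0 0 0 40;0 0 0 0 0 0 40'
python3 -m creep '0 0 0 0 0 0 40;-0.02 0 0 0 0 0 40;-0.02 0 0 0 0 0 40;-0.02 0 0 0 0 0 40;-0.02 0 0 0 0 0 40;0 0 0 0 0 0 40;0 0 0 0 0 0 40;0 0 0 0 0 0 40'
python3 - <<'E'
from h import *
a,c=cap('wrist','w6.png'); np.save('w6.npy',c,allow_pickle=True); print(c['origin'],c['rotation'])
cv2.imwrite('pics/w6b.png',cv2.resize(cv2.cvtColor(a,cv2.COLOR_RGB2BGR),(800,600)))
E
```

```text
time: 19.68
tool_pos: [581.4, 71.2, 112.5]
tcp_rot: [-3.141, 0.0, 0.081]
contact_force: [-2.7, 4.8, -2.3]
grip_width: 12.0
finger_force: 30.0
time: 20.18
tool_pos: [581.7, 70.4, 112.7]
tcp_rot: [3.141, -0.001, 0.081]
contact_force: [0.7, -0.1, -0.1]
grip_width: 35.9
finger_force: 0.0
time: 20.85
tool_pos: [583.4, 70.7, 253.8]
tcp_rot: [3.141, -0.01, 0.081]
contact_force: [-0.0, -0.6, 0.9]
grip_width: 36.7
finger_force: 0.0
time: 21.52
tool_pos: [501.9, 70.6, 247.3]
tcp_rot: [3.141, 0.0, 0.081]
contact_force: [0.1, 0.4, 0.1]
grip_width: 36.5
finger_force: 0.0
[585.93680231  76.45894528 339.29403567] [-3.12464928e-01  2.77520027e-04 -1.48938411e+00]
```

View pics/w6b.png

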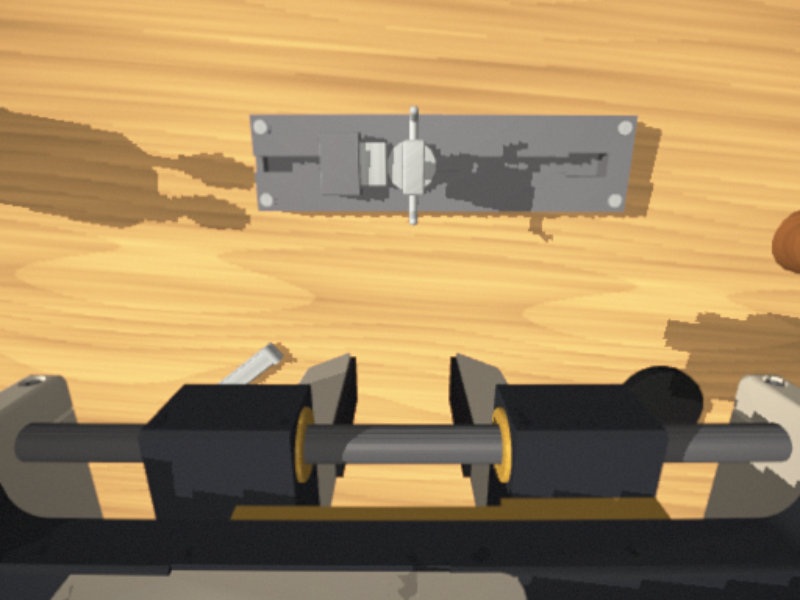

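The hanger stands upright in the slot. Its collar is at (412,166), the hooks lie across the rail from (414,108) to (413,222), and the plunger is up against the collar. The gripper is clear, so I'm handing in.

```bash
python3 -c "
from plant import order; print(order.close_job())"
```

```text
the job is handed in; nothing more can be done
None
```

The job is handed in: the hanger's foot is through the mouth, slid past the shoulder and quarter-turned across the slot, and the last picture shows it released, upright and held by the plunger (no verdict was shown).

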